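# Lever a stuck brass punch loose at a jeweller's bench

### The job

The brass forming punch has jammed in its die. Take the steel pry bar with the red handle, set its tip under the punch's wide collar with the bar lying across the die's blue fulcrum, and lever the punch up by about a centimetre, then let go of the bar, which may stay where it comes to rest on the die or the bench. Do not pull at the punch or push on the die with the fingers, and leave the steel punch in the other die alone.

Things in the scene. Friction and masses are not known exactly. Their poses are not given: they have to be found in the camera images.
- bar: Loose pry bar, 200 mm, 0.15 kg, flat on the bench. Origin: middle of its flat underside; x along it to the blade tip, z up. Red handle, 18 mm wide, 24 mm tall, x = -100 to -10 mm; steel blade, 16 mm wide, 6 mm thick (4 at the very tip), x = -10 to +100 mm. Centre of mass in the handle, near x = -30 mm. The wooden-handled file nearby is not it.
- brass_die: Fixed die with the brass punch (its twin holds a steel one). Origin on the bench under the punch's axis, z up; the fulcrum and the way in for the bar are on its -x side. Plate x = -82 to 38, 76 mm wide, 12 thick. Grey block 48 x 56 mm, top at z = 60. Above it a round stem 18 mm thick with a collar 56 mm across, 8 thick, underside at z = 78 when home, then a knob to z = 116 mm.
- fulcrum: Blue ridge fixed on the brass punch's die at x = -65 mm in its frame, same axes; 14 mm thick, 64 mm wide (y), round top. Origin at its foot, 12 mm above the bench; top 52 mm higher, z = 64 mm. A level bar on it clears the collar by 8 mm. With the tip 14 mm short of the punch's axis, tilting it 0.37 rad (handle down) lifts the punch 10 mm; the handle's end meets the bench at 0.44 rad.
- brass_punch (a joint): How far the brass punch has risen (m): 0 = jammed home, at most 0.022. It moves straight up, resists with about 15 N, its weight included, and stays where it is left; the weight of a released bar does not move it.
- steel_punch (a joint): The same for the steel punch in the other die, which must stay home (0).
Things that resemble listed ones, but are neither listed nor needed, are in the scene too. What is shaped like the bar but green or purple is not meant.

How it is judged (in metres and radians):
On the way, in this order (a step that is already met when the one before it is completed fails the run):
1. the bar's tip is under the brass punch's collar, the punch still home (x of bar in the frame of brass_die between -0.128 and -0.1 m and y of bar in the frame of brass_die between -0.035 and 0.035 m and z of bar in the frame of brass_die between 0.04 and 0.08 m and angle between the x axis of bar and the x axis of brass_die, either way round below 0.45 rad and value of joint brass_punch below 0.003 m).
2. the bar, bearing on the fulcrum, has raised the brass punch by more than 7 mm (value of joint brass_punch above 0.007 m and contact force between bar and fulcrum above 3 N), for 0.1 s.
At the end, for the whole second after the job is handed in: The brass punch stands more than 7 mm above its home position, the steel punch is still home (within 3 mm), and the bar has been let go and lies still on the die or the bench (value of joint brass_punch above 0.007 m and value of joint steel_punch below 0.003 m and linear speed of bar below 0.03 m/s and height (world z) of bar above -0.02 m); the robot touches nothing.
It fails at once if the fingers push or pull at the brass punch, its die or fulcrum (more than 5 N) (contact force between the fingers and brass_die above 5 N).
It fails at once if the steel punch is raised (value of joint steel_punch above 0.003 m).
It also fails if it takes over 48 s, if anything falls off the work surface, if the arm or the gripper's body presses on something with over 40 N, if the wrist force passes 120 N, or if a joint passes its speed limit or range.

### The arm

A 7-joint arm with a two-finger parallel gripper is mounted at the origin on the work surface. World frame = base frame: x ahead of the robot, y to its left, z up, the work surface at z = 0. Lengths are in mm, angles in rad, forces in N, time in s.
With the tool pointing down it reaches from about 400 to 850 mm from the base axis. Payload 4.5 kg.
Tool frame: the origin (TCP) lies midway between the tips of the shut fingers; the grasp point (between the pads) lies 19 mm behind it; y points along the fingers, z is the direction in which the jaws open and shut, and the axes are right-handed (so a half turn about y gives the same grasp; the last joint's range is limited). The gripper opens to 85 mm and grips with 20 to 120 N. Pads are 22 mm wide; open, the fingers measure 114 mm over their backs; the gripper's body (76 mm by 85 mm) begins 54 mm behind the grasp point. The pads swing forward as they close: fully open they stand 13 mm farther back than shut.
Start: joints at [-1.134, 0.689, -0.195, 1.565, 0.157, 0.902, -0.215], TCP at [244.981, 575.012, 231.317] pointing down, gripper open.
Joint ranges: [-3.01, 3.01], [-0.46, 2.08], [-1.47, 1.51], [0.13, 2.56], [-1, 4.14], [0.04, 2.09], [-2.66, 2.66]. Speed limits (rad/s): [2.57, 2.57, 3.14, 3.14, 3.14, 3.14, 3.14].

### API

Orientations are given as a unit quaternion [w, x, y, z].
In Python, from rig import arm, viewer, ticket gives the robot as it stands. The module is installed in compiled form; this text tells all that it offers.
- The arm moves only by the shell command python3 -m creep 'ROWS'. ROWS is JSON, one flat list of numbers, 7 for each row, row after row: the opening, from -1 (shut) to 1 (fully open), then the shift along the tool's x, y, z in cm, then the turn, a rotation vector about the tool's x, y, z in rad. A call has 1 to 5 rows; each row is the pose to reach, as a shift and turn from the pose commanded when the call began, along the tool's axes at that moment; what a row does not reach only later rows make up. A row lasts 1/8 s, in which the tool goes at most 62.5 mm and 10.7 degrees, less where a joint would pass 70% of its speed; a pose out of reach is approached as far as the arm can. A call with a gripper value outside its range is refused whole. The fingers move at their own pace and stop on an object; the grip force is fixed at half the most. Time passes only in rows, so rows that repeat a pose let the fingers close. It gives the time, the measured TCP pose, the force and the opening at its end, in the units of the state.
- arm.get_obs(): the state, without advancing time (a new reading comes with each control period).
- viewer.camera(name): name is "side" or "top" or "wrist"; returns a dict with "frame" (420x560x3 uint8, blue, green, red), "camera_matrix" (3x3 intrinsics, pixels), "k1" (the pictures are not rectified: a ray, as slopes to the right and down, at radius r is drawn at 1 + k1 r^2 times it, then the intrinsics apply), "pose" (4x4, takes a point from camera to world coordinates); the wrist camera has in their place "mount" (4x4, takes a point from camera to tool coordinates, whose origin is the TCP and whose axes are the tool frame's). Camera axes: x right, y down, z forward; pixel columns grow to the right and rows downward; lengths in mm; the calibration is good to about 2 mm. A picture is of the moment at which its call begins: read the wrist's pose just before it. There is no depth.
- ticket.hand_in(): hands the job in, once; it reports no verdict.
The state is a dict: "clock": time; "qpos": joint angles; "qvel": joint speeds; "joint_efforts": joint torques, N m; "eef_pos": TCP position; "orientation": TCP orientation; "wrist_force": force on the tool from outside, world axes, zero at the start; "moment": the same for the moment, N m; "finger_gap": finger opening in mm.
Only numpy, scipy, OpenCV 4.12 (cv2) and the standard library are available. Lean on these libraries where they do the work, as an engineer would, in place of code of your own. Each camera call takes 0.05 s, during which the arm holds its last target. There are 200 camera calls.

## Working session

There is one attempt and no reset: what is moved stays moved. The work goes in short steps, Python scripts to look and compute and a shell command to move; the robot and the scene stay as the last step left them, time stands still between calls to the robot, and variables do not carry over. Pictures are saved under pics/ and viewed, about 8 in all and at most 12, crops included, and the job is handed in when it is done.

```bash
mkdir -p pics; ls
python3 - <<'E'
from rig import arm, viewer
import cv2
o=arm.get_obs(); print({k:o[k] for k in('clock','eef_pos','orientation','finger_gap')})
for n in('top','side'):
    c=viewer.camera(n); cv2.imwrite(f'pics/{n}0.png',c['frame']); print(n,c['camera_matrix'],c['k1'],c['pose'])
c=viewer.camera('wrist');cv2.imwrite('pics/w0.png',c['frame']);print(c['mount'],c['camera_matrix'],c['k1'])
E
```

```text
pics
{'clock': 0.0, 'eef_pos': array([244.77530783, 574.36269639, 230.47025643]), 'orientation': array([-0.69216851,  0.69347297, -0.14150421,  0.1413314 ]), 'finger_gap': 85.02382115826963}
top [[411.37187074   0.         278.26694715]
 [  0.         411.37187074 208.52326426]
 [  0.           0.           1.        ]] 0.03432518179064042 [[ 4.14818200e-04 -9.98005344e-01  6.31281348e-02  4.51347521e+02]
 [-9.99954672e-01  1.86512631e-04  9.51936886e-03  5.77211133e+01]
 [-9.51215519e-03 -6.31292221e-02 -9.97960029e-01  1.15854778e+03]
 [ 0.00000000e+00  0.00000000e+00  0.00000000e+00  1.00000000e+00]]
side [[536.81731655   0.         277.38292531]
 [  0.         536.81731655 218.08915794]
 [  0.           0.           1.        ]] -0.18009827953560403 [[-9.89535341e-01 -9.42034688e-02  1.09295543e-01  3.51775140e+02]
 [-1.43744919e-01  7.09417609e-01 -6.89973952e-01  1.29035003e+03]
 [-1.25382433e-02 -6.98464289e-01 -7.15535066e-01  1.34650177e+03]
 [ 0.00000000e+00  0.00000000e+00  0.00000000e+00  1.00000000e+00]]
[[-1.27082312e-03  9.55475597e-01  2.95067395e-01 -7.57511166e+01]
 [ 7.48170122e-05 -2.95067542e-01  9.55476394e-01 -1.41221292e+02]
 [ 9.99999190e-01  1.23631755e-03  3.03492824e-04  2.13401937e-01]
 [ 0.00000000e+00  0.00000000e+00  0.00000000e+00  1.00000000e+00]] [[308.19316914   0.         276.41658815]
 [  0.         308.19316914 211.82021786]
 [  0.           0.           1.        ]] -0.05447542462292796
```

View pics/top0.png

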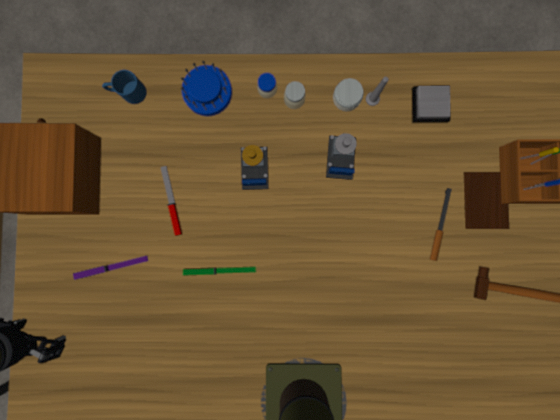

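View pics/side0.png

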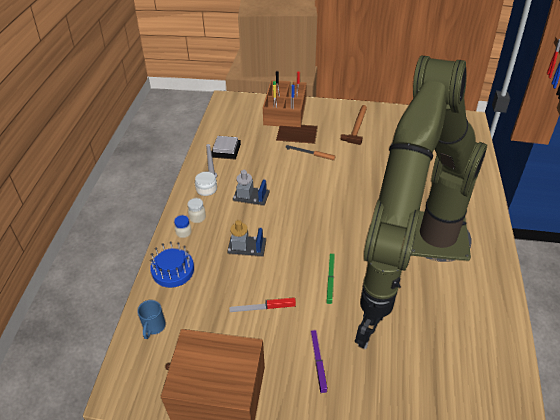

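The top view shows the red bar (handle end ~(179,235), tip ~(166,167)) and the brass die (knob ~(253,155), fulcrum ~(255,184)). The steel twin is at (343,155). Next I'll enlarge this area.

```bash
cat > h.py <<'E'
import numpy as np, cv2
from rig import arm, viewer
from scipy.spatial.transform import Rotation as R
def tool(o=None):
    o=o or arm.get_obs(); q=o['orientation']
    T=np.eye(4);T[:3,:3]=R.from_quat(np.r_[q[1:],q[0]]).as_matrix();T[:3,3]=o['eef_pos'];return T
def snap(name,T=None):
    T=tool(); c=viewer.camera(name)
    P=c['pose'] if name!='wrist' else T@c['mount']
    return c['frame'],c['camera_matrix'],c['k1'],np.array(P)
def ray(uv,K,k1):
    # r_d = r(1+k1 r^2)
    d=np.array([(uv[0]-K[0,2])/K[0,0],(uv[1]-K[1,2])/K[1,1]]);s=d.copy()
    for _ in range(30): s=d/(1+k1*(s@s))
    return np.r_[s,1]
def at_z(uv,z,K,k1,P):
    r=P[:3,:3]@ray(uv,K,k1);p=P[:3,3];return p+r*(z-p[2])/r[2]
def proj(X,K,k1,P):
    X=np.atleast_2d(X);c=(X-P[:3,3])@P[:3,:3];s=c[:,:2]/c[:,2:];f=1+k1*(s**2).sum(1,keepdims=True)
    return s*f*[K[0,0],K[1,1]]+K[:2,2]
E
python3 - <<'E'
from h import *
f,*cal=snap('top'); np.savez('top.npz',K=cal[0],k=cal[1],P=cal[2])
a=cv2.resize(f[135:245,155:285],None,fx=6,fy=6,interpolation=cv2.INTER_CUBIC)[:600]
cv2.imwrite('pics/c1.png',cv2.convertScaleAbs(a[:, :780],alpha=2))
print(tool())
E
```

```text
[[ 9.19987853e-01 -3.62821212e-04  3.91946704e-01  2.44873098e+02]
 [-3.91946862e-01 -1.08544358e-03  9.19987217e-01  5.74601550e+02]
 [ 9.16451574e-05 -9.99999345e-01 -1.14080154e-03  2.30793719e+02]
 [ 0.00000000e+00  0.00000000e+00  0.00000000e+00  1.00000000e+00]]
```

View pics/c1.png

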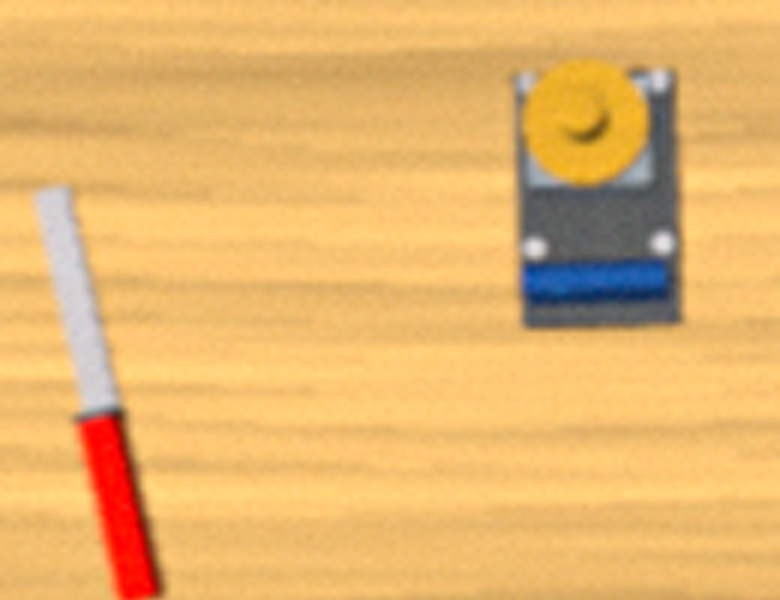

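The crop shows the tip at (54,188), the handle/blade joint at (100,412), the collar centre at (586,122), the fulcrum centre at (596,281), and plate corners at (518,72), (674,70), (526,327) and (681,323).

Run:
```python
from h import *
d=np.load('top.npz');cal=(d['K'],float(d['k']),d['P'])
w=lambda u,v,z: at_z(((u+.5)/6-.5+155,(v+.5)/6-.5+135),z,*cal)
tip=w(54,188,5);j=w(100,412,6)
t=(tip-j)[:2];print('bar tip',tip,'joint',j,np.linalg.norm(t),np.degrees(np.arctan2(t[1],t[0])))
u=t/np.linalg.norm(t);print('bar origin',tip[:2]-100*u,j[:2]+10*u)
print('collar',w(586,122,86),'fulc',w(596,281,62))
c=[w(*p,12) for p in((518,72),(674,70),(526,327),(681,323))]
m=((c[0]+c[1])-(c[2]+c[3]))[:2]/2;um=m/np.linalg.norm(m)
print('die x dir',np.degrees(np.arctan2(m[1],m[0])),np.linalg.norm(m),'origin from plate',(sum(c)/4)[:2]+22*um)
```

```text
bar tip [645.08435995 393.04421374   5.        ] joint [539.1590753  369.47154036   6.        ] 108.5165280428492 12.546188250750452
bar origin [547.47223896 371.32155655] [548.9202874  371.64380608]
collar [660.68771257 136.54193992  86.        ] fulc [593.59692743 133.54617699  62.        ]
die x dir 1.8892860945816714 119.9559969596424 origin from plate [661.34028735 136.12348753]
```

```bash
python3 -m creep '[1,6,2,-2,0,-0.13,0, 1,12,4,-4,0,-0.26,0, 1,18,6,-6,0,-0.4,0, 1,24,8,-8,0,-0.52,0, 1,29,9.5,-9.3,0,-0.622,0]'
python3 -m creep '[1,0,0,0,0,0,0, 1,0,0,0,0,0,0]'
python3 - <<'E'
from h import *
T=tool();G=np.array([494.3,359.6,120])
print(T, 'to go cm', T[:3,:3].T@(G-T[:3,3])/10)
E
```

```text
clock: 0.82
eef_pos: [471.5, 378.3, 137.5]
orientation: [0.703, -0.703, -0.079, 0.079]
wrist_force: [-0.5, 0.6, 0.6]
finger_gap: 85.5
clock: 1.08
eef_pos: [470.0, 380.1, 138.1]
orientation: [0.703, -0.703, -0.077, 0.077]
wrist_force: [-0.5, 1.2, 0.2]
finger_gap: 85.4
[[ 9.76246506e-01 -8.78839104e-04 -2.16660996e-01  4.69997649e+02]
 [ 2.16661703e-01  8.09622402e-04  9.76246409e-01  3.80071461e+02]
 [-6.82549923e-04 -9.99999286e-01  9.80801818e-04  1.38053338e+02]
 [ 0.00000000e+00  0.00000000e+00  0.00000000e+00  1.00000000e+00]] to go cm [ 1.93020258  1.80153932 -2.52682682]
```

```bash
python3 -m creep '[1,1.9,1,-2.5,0,0,0, 1,1.9,1.8,-2.5,0,0,0, 1,1.9,1.8,-2.5,0,0,0]'
python3 - <<'E'
from h import *
f,K,k,P=snap('wrist'); np.savez('w1.npz',K=K,k=k,P=P,T=tool()); print(tool()[:3,3])
cv2.imwrite('pics/w1.png',cv2.convertScaleAbs(cv2.resize(f,(800,600)),alpha=1.6))
E
```

```text
clock: 1.45
eef_pos: [492.4, 361.1, 120.0]
orientation: [0.703, -0.702, -0.078, 0.079]
wrist_force: [1.2, 0.4, 0.1]
finger_gap: 85.5
[492.50956759 361.50846708 120.38785145]
```

View pics/w1.png

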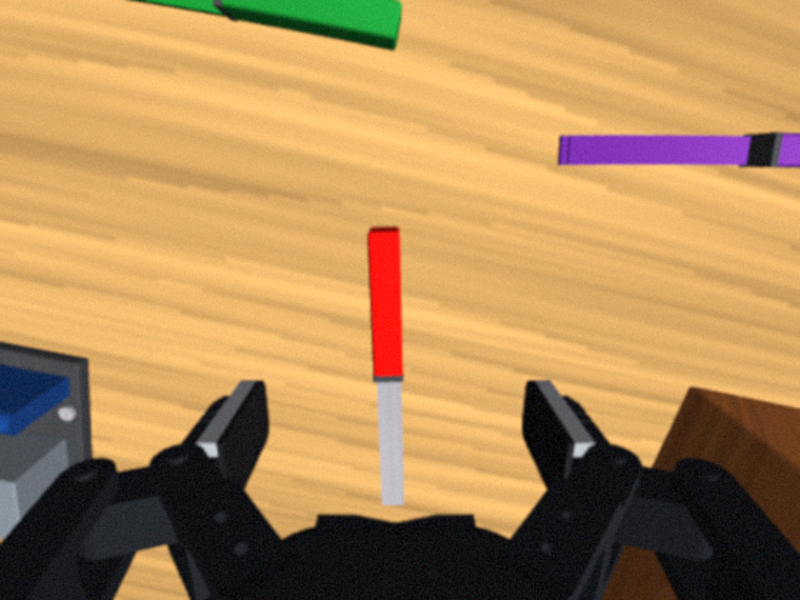

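The wrist view shows the handle's rear top edge at about (384,232), its front top edge at about (388,377), and the blade tip at about (392,504).

Run:
```python
from h import *
d=np.load('w1.npz');cal=(d['K'],float(d['k']),d['P']);T=d['T']
w=lambda u,v,z: at_z((u/800*560,v/600*420),z,*cal)
a,b,c=w(384,231,24),w(388,377,24),w(392,504,4)
print(a,b,c,np.linalg.norm((b-a)[:2]),np.linalg.norm((c-a)[:2]))
t=(c-a)[:2];y=np.arctan2(t[1],t[0]);print('yaw',y,np.degrees(y),'tool yaw',np.arctan2(T[1,0],T[0,0]))
u=t/np.linalg.norm(t);o=(a+c)[:2]/2;print('origin',o)
G=np.r_[o-58*u,5];print(G,T[:3,:3].T@(G-T[:3,3])/10)
```

```text
[451.93864827 346.51389579  24.        ] [536.06750274 367.39247635  24.        ] [644.60429495 394.11444983   4.        ] 86.68090493158095 198.45872153982782
yaw 0.24221253003068394 13.877755715943898 tool yaw 0.22228881204787151
origin [548.27147161 370.31417281]
[491.96451054 356.40280569   5.        ] [-0.15706275 11.53815571 -0.50349307]
```

```bash
python3 -m creep '[1,-0.2,4,-0.5,0,-0.02,0, 1,-0.2,8,-0.5,0,-0.02,0, 1,-0.2,10.5,-0.5,0,-0.02,0, 1,-0.2,11.6,-0.5,0,-0.02,0, 1,-0.2,11.6,-0.5,0,-0.02,0]'
python3 -m creep '[-1,0,0,0,0,0,0, -1,0,0,0,0,0,0, -1,0,0,0,0,0,0, -1,0,0,0,0,0,0, -1,0,0,0,0,0,0]'
python3 -m creep '[-1,0,0,0,0,0,0, -1,0,0,0,0,0,0, -1,0,0,0,0,0,0]'
```

```text
clock: 2.12
eef_pos: [492.8, 355.1, 4.3]
orientation: [0.702, -0.702, -0.085, 0.085]
wrist_force: [0.6, 0.1, -0.2]
finger_gap: 85.6
clock: 2.75
eef_pos: [493.9, 354.6, 4.9]
orientation: [0.702, -0.702, -0.085, 0.084]
wrist_force: [-0.2, -0.8, 5.7]
finger_gap: 16.5
clock: 3.12
eef_pos: [493.8, 354.6, 4.8]
orientation: [0.702, -0.702, -0.085, 0.084]
wrist_force: [-0.3, 0.4, 6.0]
finger_gap: 16.7
```

```bash
python3 -m creep '[-1,0,-2,0,0,0,0, -1,0,-5,0,0,0,0, -1,0,-8,0,0,0,0, -1,0,-11,0,0,0,0, -1,0,-11,0,0,0,0]'
python3 - <<'E'
from h import *
T=tool();G=np.array([454,128.5,116])
print(T,'to go cm', T[:3,:3].T@(G-T[:3,3])/10,'turn',np.arctan2(T[1,0],T[0,0])-0.038)
E
```

```text
clock: 3.75
eef_pos: [494.8, 355.2, 117.2]
orientation: [0.703, -0.701, -0.086, 0.083]
wrist_force: [-1.1, -0.3, -2.2]
finger_gap: 16.5
[[ 9.71618242e-01  3.94626934e-03 -2.36521497e-01  4.94815587e+02]
 [ 2.36508033e-01  3.59351622e-03  9.71622888e-01  3.55240845e+02]
 [ 4.68422945e-03 -9.99985757e-01  2.55820151e-03  1.17206834e+02]
 [ 0.00000000e+00  0.00000000e+00  0.00000000e+00  1.00000000e+00]] to go cm [ -9.32888536   0.02309507 -21.06559181] turn 0.20077301194172303
```

```bash
python3 -m creep '[-1,-3.5,0,-4,0,0.05,0, -1,-6.5,0,-9,0,0.12,0, -1,-8.5,0,-14,0,0.18,0, -1,-9.3,0,-18.5,0,0.2,0, -1,-9.3,0,-21.1,0,0.2,0]'
python3 -m creep '[-1,0,0,0,0,0,0, -1,0,0,0,0,0,0, -1,0,0,0,0,0,0]'
python3 - <<'E'
from h import *
f,K,k,P=snap('side'); np.savez('s2.npz',K=K,k=k,P=P); T=tool();print(T)
u0,v0=200,190
cv2.imwrite('pics/s2.png',cv2.convertScaleAbs(cv2.resize(f[v0:v0+100,u0:u0+130],None,fx=6,fy=6,interpolation=cv2.INTER_CUBIC),alpha=1.3))
f,K,k,P=snap('top'); np.savez('t2.npz',K=K,k=k,P=P)
cv2.imwrite('pics/t2.png',cv2.convertScaleAbs(cv2.resize(f[135:235,185:315],None,fx=6,fy=6,interpolation=cv2.INTER_CUBIC),alpha=2))
E
```

```text
clock: 4.38
eef_pos: [451.7, 123.5, 113.7]
orientation: [-0.706, 0.708, 0.012, -0.014]
wrist_force: [0.1, 0.8, -1.6]
finger_gap: 16.8
clock: 4.75
eef_pos: [452.9, 128.7, 114.1]
orientation: [0.707, -0.707, -0.015, 0.015]
wrist_force: [-0.5, -0.5, -0.9]
finger_gap: 16.7
[[ 9.99136675e-01 -6.83101347e-05 -4.15439415e-02  4.52895966e+02]
 [ 4.15439867e-02  9.16886528e-04  9.99136255e-01  1.28568051e+02]
 [-3.01600520e-05 -9.99999577e-01  9.18932833e-04  1.14101131e+02]
 [ 0.00000000e+00  0.00000000e+00  0.00000000e+00  1.00000000e+00]]
```

View pics/s2.png

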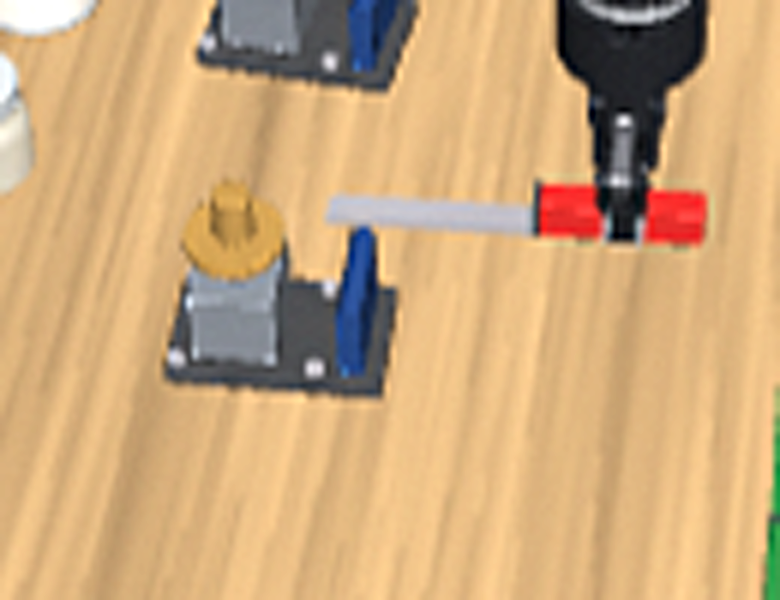

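View pics/t2.png

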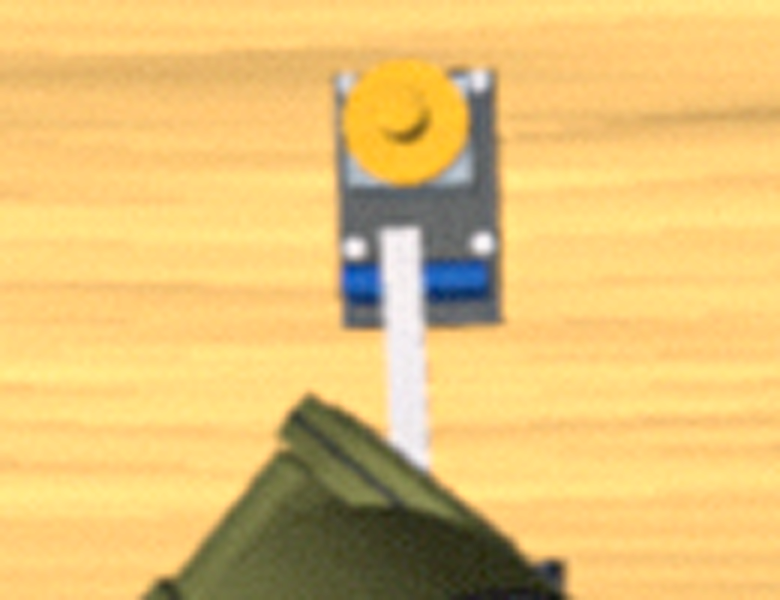

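Side crop: blade tip at (330,197)–(328,222). Handle front corners are at (540,184) and (537,237), rear corners at (706,192) and (704,244). The top crop has the tip's middle at (402,229). I'll compare these with the predicted bar to get its pitch and height.

Run:
```python
from h import *
from scipy.optimize import least_squares
s=np.load('s2.npz');t=np.load('t2.npz');S=(s['K'],float(s['k']),s['P']);Tt=(t['K'],float(t['k']),t['P'])
cs=lambda p:(np.array(p)+.5)/6-.5+[200,190]; ct=lambda p:(np.array(p)+.5)/6-.5+[185,135]
pts=np.array([[100,-8,5],[100,8,0],[-10,-9,24],[-10,9,0],[-100,-9,24],[-100,9,0]],float)
obs=cs([(330,197),(328,222),(540,184),(537,237),(706,192),(704,244)]); ot=ct([(402,229)])
tp=np.array([[100,0,5.]])
def W(x,p): return p@R.from_euler('ZY',[x[3],-x[4]]).as_matrix().T+x[:3]
def res(x): return np.r_[(proj(W(x,pts),*S)-obs).ravel(),(proj(W(x,tp),*Tt)-ot).ravel()*2]
r=least_squares(res,[510,131,109,.04,0]);x=r.x
print('bar',x.round(3),'res',r.fun.round(1))
# die check in the same views: collar centre, fulcrum top
print('collar top view',at_z(ct((406,122)),86,*Tt),'side',at_z(cs((234,234)),86,*S))
d=np.array([661,136.3,0]);u=R.from_euler('z',.038).as_matrix()
print('bar in die',u.T@(x[:3]-d))
print('fulcrum top ends predicted in side crop',(proj(d+np.array([[-65,-32,64],[-65,32,64.]])@u.T,*S)-[200,190])*6)
```

```text
bar [5.10690e+02 1.22869e+02 9.91790e+01 1.34000e-01 8.40000e-02] res [-0.1 -0.2 -0.   0.3 -0.2 -0.5 -0.4  0.   0.2 -0.2 -0.1  0.4  0.   0.3]
collar top view [660.68771257 136.54193992  86.        ] side [661.65861764 138.20101833  86.        ]
bar in die [-150.71212241   -7.71130766   99.1792919 ]
fulcrum top ends predicted in side crop [[362.10524951 222.39902015]
 [346.80371855 309.10219568]]
```

Run:
```python
from h import *
from scipy.optimize import least_squares
s=np.load('s2.npz');t=np.load('t2.npz');S=(s['K'],float(s['k']),s['P']);Tt=(t['K'],float(t['k']),t['P'])
cs=lambda p:(np.array(p)+.5)/6-.5+[200,190]; ct=lambda p:(np.array(p)+.5)/6-.5+[185,135]
pts=np.array([[100,-8,5],[100,8,0],[-10,-9,24],[-10,9,0],[-100,-9,24],[-100,9,0]],float)
obs=cs([(330,197),(328,222),(540,184),(537,237),(706,192),(704,244)]); ot=ct([(402,229),(409,465)])
def W(x,p): return p@R.from_euler('ZY',[x[3],-x[4]]).as_matrix().T+x[:3]
def res(x):
    tp=proj(W(x,np.array([[100,0,5.],[x[5],0,6]])),*Tt)
    return np.r_[(proj(W(x,pts),*S)-obs).ravel(),(tp-ot).ravel()*3]
r=least_squares(res,[510,131,109,.04,0,0]);x=r.x
print('bar',x.round(3),'res',r.fun.round(1))
d=np.array([661,136.3,0]);u=R.from_euler('z',.038).as_matrix()
print('bar in die',u.T@(x[:3]-d), 'tip',u.T@(W(x,np.array([[100,0,0.]]))[0]-d))
```

```text
bar [ 5.09152e+02  1.32488e+02  1.09416e+02  3.70000e-02 -1.70000e-02
 -9.70000e-01] res [ 0.1 -0.3 -0.2  0.3 -0.6 -0.5 -0.6  0.   0.3 -0.2  0.1  0.5 -0.   0.2
  0.1 -0. ]
bar in die [-151.88312247    1.95938141  109.41620457] tip [-51.89705483   1.80969988 107.7537149 ]
```

```bash
python3 -m creep '[-1,0,1.5,-0.1,0,0,0, -1,0,3,-0.2,0,0,0, -1,0,4,-0.2,0,0,0, -1,0,4.1,-0.2,0,0,0, -1,0,4.1,-0.2,0,0,0]'
python3 -m creep '[-1,0.5,0,0,0,0,0, -1,1.5,0,0,0,0,0, -1,2.5,0,0,0,0,0, -1,3.3,0,0,0,0,0, -1,3.7,0,0,0,0,0]'
python3 -m creep '[-1,0,0,0,0,0,0, -1,0,0,0,0,0,0]'
```

```text
clock: 5.48
eef_pos: [453.3, 125.4, 73.4]
orientation: [0.707, -0.707, -0.014, 0.014]
wrist_force: [-0.2, 0.2, -1.9]
finger_gap: 16.7
clock: 6.1
eef_pos: [491.0, 126.5, 73.1]
orientation: [0.707, -0.707, -0.014, 0.013]
wrist_force: [0.3, -0.0, -0.7]
finger_gap: 17.0
clock: 6.35
eef_pos: [489.7, 126.5, 73.1]
orientation: [-0.707, 0.707, 0.014, -0.014]
wrist_force: [0.5, 0.1, -0.4]
finger_gap: 16.5
```

```bash
python3 -m creep '[-1,0,0.2,0,0,0,0, -1,0,0.4,0,0,0,0, -1,0,0.4,0,0,0,0]'
python3 - <<'E'
from h import *
f,K,k,P=snap('side')
a=cv2.resize(f[190:260,205:335],None,fx=6,fy=6,interpolation=cv2.INTER_CUBIC)
cv2.imwrite('pics/s3.png',cv2.convertScaleAbs(a,alpha=1.5)); print(tool()[:3,3],arm.get_obs()['wrist_force'])
E
```

```text
clock: 6.72
eef_pos: [490.0, 126.6, 69.0]
orientation: [-0.707, 0.707, 0.014, -0.014]
wrist_force: [-0.7, 0.9, -0.3]
finger_gap: 16.7
[490.02999589 126.60239145  69.05499829] [-0.65593248 -0.13645779 -1.34466156]
```

View pics/s3.png

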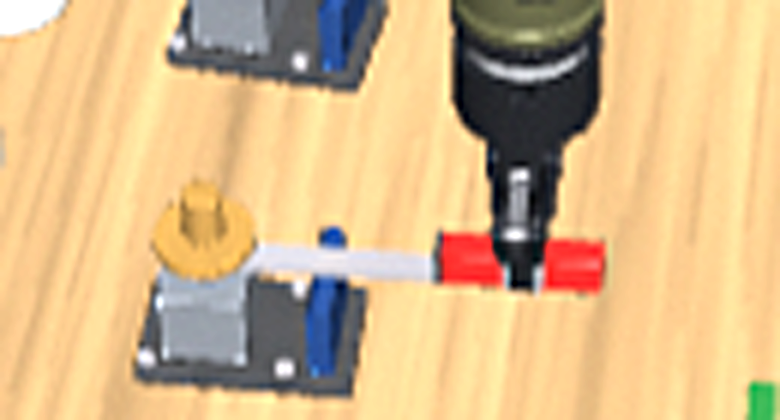

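The picture shows the blade running under the collar edge (~(258,258)) and lying across the fulcrum (~(328,265)). Next I'll work out the tilt path about the round fulcrum top.

```bash
cat > lev.py <<'E'
import numpy as np
def tcp(th,tipx=-15):
    t=np.array([np.cos(th),np.sin(th)]);n=np.array([-t[1],t[0]])
    st=(tipx+65+7*t[1])/t[0]; b=np.array([-65,57])+7*n+(st-200)*t
    top=np.array([-65,57])+7*n+(st)*t+5*n
    return np.array([-65,57])+7*n+(st-156.4)*t+4.7*n, b[1], top[1]-78
if __name__=='__main__':
    ths=[0,.05,.1,.15,.2,.25,.29,.33,.37,.40,.42]
    p0,a0=np.array([-171.2,69.0]),0
    for th in ths:
        p,e,l=tcp(th); d=p-p0; c,s=np.cos(a0),np.sin(a0)
        print(th,p.round(1),'row x,y cm',((d[0]*c+d[1]*s)/10).round(2),((d[0]*s-d[1]*c)/10).round(2),'turn z',-(th+.017-a0),'end z',e.round(1),'lift',l.round(1))
        if th==.25: p0,a0=p,th+.017
E
python3 lev.py
```

```text
0 [-171.4   68.7] row x,y cm -0.02 0.03 turn z -0.017 end z 64.0 lift -9.0
0.05 [-171.4   63.4] row x,y cm -0.02 0.56 turn z -0.067 end z 56.5 lift -6.5
0.1 [-171.1   58.1] row x,y cm 0.01 1.09 turn z -0.117 end z 49.1 lift -4.0
0.15 [-170.3   52.9] row x,y cm 0.09 1.61 turn z -0.16699999999999998 end z 41.7 lift -1.4
0.2 [-169.2   47.8] row x,y cm 0.2 2.12 turn z -0.21700000000000003 end z 34.5 lift 1.2
0.25 [-167.7   42.9] row x,y cm 0.35 2.61 turn z -0.267 end z 27.5 lift 3.8
0.29 [-166.2   39. ] row x,y cm 0.04 0.41 turn z -0.03999999999999998 end z 22.0 lift 6.0
0.33 [-164.5   35.3] row x,y cm 0.11 0.81 turn z -0.08000000000000002 end z 16.7 lift 8.3
0.37 [-162.5   31.7] row x,y cm 0.21 1.21 turn z -0.12 end z 11.6 lift 10.6
0.4 [-160.9   29.2] row x,y cm 0.3 1.5 turn z -0.15000000000000002 end z 7.9 lift 12.3
0.42 [-159.7   27.5] row x,y cm 0.36 1.69 turn z -0.16999999999999998 end z 5.4 lift 13.6
```

```bash
python3 -m creep '[-1,0,0.56,0,0,0,-0.067, -1,0.01,1.1,0,0,0,-0.117, -1,0.1,1.6,0,0,0,-0.167, -1,0.2,2.1,0,0,0,-0.217, -1,0.35,2.6,0,0,0,-0.267]'
python3 -m creep '[-1,0.04,0.4,0,0,0,-0.04, -1,0.1,0.8,0,0,0,-0.08, -1,0.2,1.2,0,0,0,-0.12, -1,0.3,1.5,0,0,0,-0.15, -1,0.3,1.5,0,0,0,-0.15]'
python3 - <<'E'
from h import *
f,K,k,P=snap('side')
a=cv2.resize(f[190:260,205:335],None,fx=6,fy=6,interpolation=cv2.INTER_CUBIC)
cv2.imwrite('pics/s4.png',cv2.convertScaleAbs(a,alpha=1.5)); T=tool();print(T,arm.get_obs()['wrist_force'])
E
```

```text
clock: 7.4
eef_pos: [459.1, 106.2, 40.3]
orientation: [-0.684, 0.728, 0.05, 0.01]
wrist_force: [-3.9, -1.3, 1.4]
finger_gap: 16.8
clock: 8.02
eef_pos: [461.7, 104.3, 24.6]
orientation: [-0.681, 0.723, 0.102, 0.059]
wrist_force: [-0.7, -0.0, -0.5]
finger_gap: 16.8
[[ 9.71968401e-01  2.29134140e-01 -5.26780174e-02  4.62189864e+02]
 [ 6.64221025e-02 -5.26845184e-02  9.96399742e-01  1.04306732e+02]
 [ 2.25533882e-01 -9.71968049e-01 -6.64272584e-02  2.48814690e+01]
 [ 0.00000000e+00  0.00000000e+00  0.00000000e+00  1.00000000e+00]] [ 0.85512589 -0.52159786 -1.30119276]
```

View pics/s4.png

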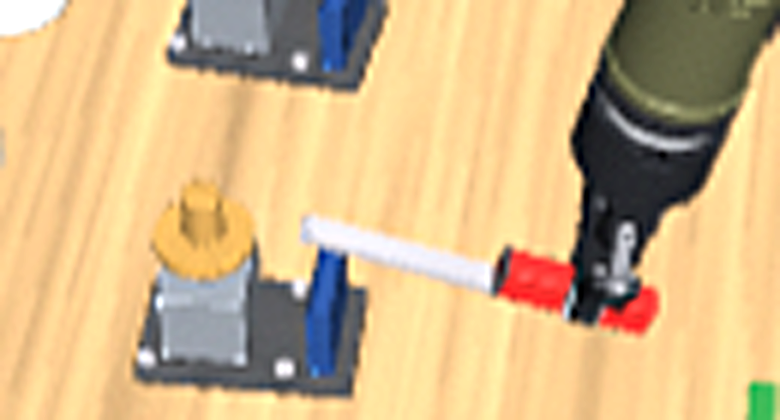

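The bar slid back off the collar. The arm couldn't follow the tilt there, so I'll check the joint values. The punch looks home still, with the tip at (305,228).

Run:
```python
from h import *
print(arm.get_obs()['qpos'].round(3))
```

```text
[-0.123  0.945 -0.487  2.341  2.046  0.598 -0.824]
```

```bash
cat >> h.py <<'E'
D=np.array([661,136.3,0]);U=R.from_euler('z',.038).as_matrix()
def goal(dx,dy,z,tilt,yaw=.038):
    "die-frame TCP, tool tilt -> shift cm, rotvec from the measured pose"
    t=R.from_euler('ZY',[yaw,-tilt]).as_matrix(); G=np.c_[t[:,0],-t[:,2],t[:,1]]
    T=tool();p=D+U@np.array([dx,dy,z])
    print('now die',(U.T@(T[:3,3]-D)).round(1),'tilt',np.arcsin(T[2,0]).round(3),'yaw',np.arctan2(T[1,0],T[0,0]).round(3),'roll',np.arcsin(T[2,2]).round(3),'q',arm.get_obs()['qpos'].round(2))
    print('go',(T[:3,:3].T@(p-T[:3,3])/10).round(2),R.from_matrix(T[:3,:3].T@G).as_rotvec().round(3))
E
python3 -c "
from h import *
goal(-210,0,80,.35)"
```

```text
now die [-199.9  -24.4   24.9] tilt 0.227 yaw 0.068 roll -0.066 q [-0.12  0.94 -0.49  2.34  2.05  0.6  -0.82]
go [ 0.33 -5.74  2.08] [ 0.06   0.033 -0.121]
```

```bash
python3 -m creep '[-1,0.1,-2,0.5,0,0,0, -1,0.2,-4,1.5,0.02,0.01,-0.04, -1,0.3,-5.7,2.1,0.06,0.03,-0.1, -1,0.3,-5.7,2.1,0.06,0.033,-0.121, -1,0.3,-5.7,2.1,0.06,0.033,-0.121]'
python3 -c "
from h import *
goal(-210,0,80,.35)"
```

```text
clock: 8.7
eef_pos: [451.0, 128.5, 79.9]
orientation: [0.699, -0.694, -0.137, -0.11]
wrist_force: [0.0, -0.4, -1.2]
finger_gap: 16.7
now die [-2.102e+02  2.000e-01  7.990e+01] tilt 0.35 yaw 0.039 roll -0.0 q [-0.11  0.86 -0.62  2.46  2.14  0.74 -1.03]
go [ 0.02 -0.   -0.02] [-0.     0.001  0.   ]
```

```bash
python3 -m creep '[-1,0,0,0,0,0,0.05, -1,0,0,0,0,0,0.1, -1,0,0,0,0,0,0.15, -1,0,0,0,0,0,0.2, -1,0,0,0,0,0,0.2]'
python3 - <<'E'
from h import *
goal(-206,0,66,.15)
f,K,k,P=snap('side'); np.savez('s5.npz',K=K,k=k,P=P,T=tool())
a=cv2.resize(f[190:260,205:335],None,fx=6,fy=6,interpolation=cv2.INTER_CUBIC)
b=viewer.camera('top')['frame'][150:180,205:335]; b=cv2.resize(b,None,fx=6,fy=6,interpolation=cv2.INTER_CUBIC)
cv2.imwrite('pics/s5.png',np.vstack([cv2.convertScaleAbs(a,alpha=1.5),cv2.convertScaleAbs(b,alpha=2)]))
E
```

```text
clock: 9.32
eef_pos: [453.3, 128.8, 80.4]
orientation: [0.706, -0.704, -0.068, -0.042]
wrist_force: [-0.2, 0.5, -2.0]
finger_gap: 16.6
now die [-207.8    0.4   80.4] tilt 0.155 yaw 0.037 roll -0.0 q [-0.23  0.77 -0.3   2.28  1.71  0.27 -0.52]
go [-0.04  1.46 -0.04] [ 0.    -0.001  0.005]
```

View pics/s5.png

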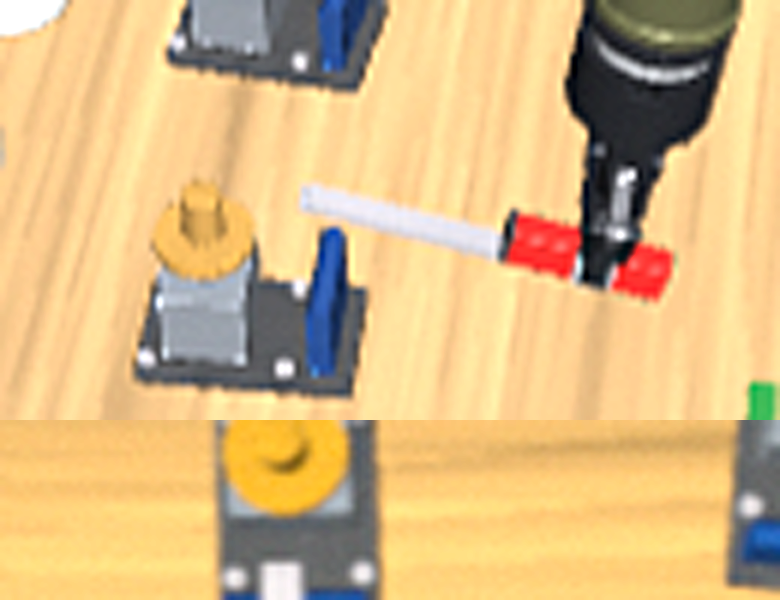

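Side crop: tip at (308,184)/(302,210), handle front at (515,211)/(500,258), rear at (673,250)/(660,300). In the top strip the tip's middle is at (283,143). Fitting with the yaw fixed.

Run:
```python
from h import *
from scipy.optimize import least_squares
s=np.load('s5.npz');t=np.load('t2.npz');S=(s['K'],float(s['k']),s['P']);Tt=(t['K'],float(t['k']),t['P']);T=s['T']
pts=np.array([[100,-8,5],[100,8,0],[-10,-9,24],[-10,9,0],[-100,-9,24],[-100,9,0]],float)
obs=(np.array([(308,184),(302,210),(515,211),(500,258),(673,250),(660,300)])+.5)/6-.5+[205,190]; ot=(np.array([(283,143)])+.5)/6-.5+[205,150]
def W(x,p): return p@R.from_euler('ZY',[.037,-x[3]]).as_matrix().T+x[:3]
def res(x): return np.r_[(proj(W(x,pts),*S)-obs).ravel(),(proj(W(x,np.array([[100,0,5.]])),*Tt)-ot).ravel()*2]
r=least_squares(res,[510,131,90,.15]);x=r.x
print('bar',x.round(3),'res',r.fun.round(1))
print('bar in die',U.T@(x[:3]-D),'tip',U.T@(W(x,np.array([[100,0,0.]]))[0]-D))
B=R.from_euler('ZY',[.037,-x[3]]).as_matrix();print('tcp in bar',B.T@(T[:3,3]-x[:3]),'tool tilt',np.arcsin(T[2,0]))
```

```text
bar [5.10986e+02 1.31363e+02 9.15150e+01 2.60000e-01] res [-0.4 -0.3 -0.4 -0.  -0.1 -0.5 -0.   0.6  0.7 -0.1  0.3  0.4  0.1 -0. ]
bar in die [-150.09350971    0.76532749   91.51461829] tip [-53.4483765    0.66868232 117.19941702]
tcp in bar [-59.98102294  -0.43926802   4.13946648] tool tilt 0.15310415844252964
```

```bash
python3 -m creep '[-1,0,0,0,0,0,0.02, -1,0,0,0,0,0,0.04, -1,0,0,0,0,0,0.06, -1,0,0,0,0,0,0.08, -1,0,0,0,0,0,0.1]'
python3 -m creep '[-1,0,0,0,0,0,0.01, -1,0,0,0,0,0,0.02, -1,0,0,0,0,0,0.02]'
cat >> lev.py <<'E'
def tb(th,tipx=-15,bx=-58.5,bz=4.5):
    t=np.array([np.cos(th),np.sin(th)]);n=np.array([-t[1],t[0]]);st=(tipx+65+7*t[1])/t[0]
    C=np.array([-65,57]);return (C+(7+bz)*n+(st-100+bx)*t).round(1),(C+12*n+st*t)[1].round(1),(C+7*n+(st-100)*t).round(1)
E
python3 - <<'E'
from h import *; from lev import tb
goal(-205,-.5,66,.035)
for th,tx in((.14,-50),(.14,-15),(.2,-15),(.25,-15),(.3,-15),(.35,-15),(.4,-15)): print(th,tx,*tb(th,tx))
E
```

```text
clock: 10.05
eef_pos: [449.8, 128.2, 79.5]
orientation: [0.707, -0.706, -0.031, -0.003]
wrist_force: [0.7, 0.9, -2.0]
finger_gap: 16.7
clock: 10.42
eef_pos: [450.9, 128.4, 79.6]
orientation: [0.707, -0.707, -0.024, 0.003]
wrist_force: [0.1, -0.6, -1.4]
finger_gap: 17.1
now die [-2.102e+02  1.000e-01  7.960e+01] tilt 0.03 yaw 0.038 roll 0.0 q [-0.13  0.79 -0.4   2.17  1.01  0.35  0.21]
go [ 0.48  1.37 -0.06] [-0.     0.    -0.005]
0.14 -50 [-207.6   48.5] 71.1 [-149.    52.2]
0.14 -15 [-172.6   53.5] 76.1 [-114.    57.2]
0.2 -15 [-171.2   47.2] 79.2 [-113.    54.4]
0.25 -15 [-169.7   42.1] 81.8 [-111.9   52.3]
0.3 -15 [-167.8   37.3] 84.6 [-110.5   50.2]
0.35 -15 [-165.4   32.6] 87.4 [-108.9   48.4]
0.4 -15 [-162.7   28.2] 90.3 [-107.1   46.8]
```

```bash
python3 -m creep '[-1,0.1,0.6,0,0,0,0.01, -1,0.1,1.2,0,0,0,0.02, -1,0.1,1.8,0,0,0,0.03, -1,0.1,2.2,0,0,0,0.04, -1,0.1,2.2,0,0,0,0.04]'
python3 - <<'E'
from h import *; from lev import tb
goal(-173.4,-.5,59.2,-.01)
print(tb(.1,-15),tb(.1,-50))
E
```

```text
clock: 11.05
eef_pos: [452.7, 128.5, 57.3]
orientation: [0.707, -0.707, -0.01, 0.017]
wrist_force: [-0.6, -0.2, -0.3]
finger_gap: 16.6
now die [-2.084e+02  1.000e-01  5.730e+01] tilt -0.01 yaw 0.038 roll 0.0 q [-0.11  0.85 -0.43  2.13  0.98  0.38  0.25]
go [ 3.5  -0.22 -0.06] [-0.  0. -0.]
(array([-173.2,   57.7]), np.float64(74.0), array([-114.5,   59.1])) (array([-208.2,   54.2]), np.float64(70.5), array([-149.5,   55.6]))
```

```bash
python3 -m creep '[-1,0.7,-0.04,0,0,0,0, -1,1.5,-0.1,0,0,0,0, -1,2.3,-0.15,0,0,0,0, -1,3,-0.2,-0.05,0,0,0, -1,3.5,-0.22,-0.06,0,0,0]'
python3 -m creep '[-1,0,0,0,0,0,0]'
python3 - <<'E'
from h import *; from lev import tb
for th in (.14,.18,.22): p=tb(th,-15)[0];goal(p[0],-.5,p[1],th-.107)
E
```

```text
clock: 11.68
eef_pos: [488.3, 129.1, 59.6]
orientation: [0.707, -0.707, -0.01, 0.017]
wrist_force: [0.4, -0.5, -1.1]
finger_gap: 16.5
clock: 11.8
eef_pos: [488.1, 129.3, 59.6]
orientation: [0.707, -0.707, -0.01, 0.017]
wrist_force: [-0.9, 0.3, -0.6]
finger_gap: 16.9
now die [-173.    -0.5   59.6] tilt -0.009 yaw 0.038 roll 0.0 q [-0.05  0.87 -0.5   2.03  0.91  0.48  0.37]
go [ 0.05  0.61 -0.  ] [-0.    -0.    -0.042]
now die [-173.    -0.5   59.6] tilt -0.009 yaw 0.038 roll 0.0 q [-0.05  0.87 -0.5   2.03  0.91  0.48  0.37]
go [ 0.14  1.03 -0.  ] [-0.    -0.    -0.082]
now die [-173.    -0.5   59.6] tilt -0.009 yaw 0.038 roll 0.0 q [-0.05  0.87 -0.5   2.03  0.91  0.48  0.37]
go [ 0.25  1.44 -0.  ] [-0.    -0.    -0.122]
```

```bash
python3 -m creep '[-1,0.02,0.3,0,0,0,-0.018, -1,0.04,0.55,0,0,0,-0.036, -1,0.08,0.75,0,0,0,-0.052, -1,0.11,0.92,0,0,0,-0.067, -1,0.14,1.03,0,0,0,-0.082]'
python3 - <<'E'
from h import *; from lev import tb
for th in (.22,.26): p=tb(th,-15)[0];goal(p[0],-.5,p[1],th-.107)
print(arm.get_obs()['wrist_force'])
E
```

```text
clock: 12.42
eef_pos: [488.5, 129.4, 49.3]
orientation: [0.707, -0.706, -0.039, -0.012]
wrist_force: [1.0, -1.0, -0.6]
finger_gap: 17.1
now die [-172.6   -0.3   49.3] tilt 0.072 yaw 0.039 roll 0.0 q [-0.18  0.85 -0.3   2.12  1.12  0.28  0.14]
go [ 0.16  0.42 -0.02] [-0.     0.001 -0.041]
now die [-172.6   -0.3   49.3] tilt 0.072 yaw 0.039 roll 0.0 q [-0.18  0.85 -0.3   2.12  1.12  0.28  0.14]
go [ 0.27  0.84 -0.02] [-0.     0.001 -0.081]
[ 1.01501329 -1.00949021 -0.61049776]
```

```bash
python3 -m creep '[-1,0.07,0.17,0,0,0,-0.016, -1,0.11,0.34,0,0,0,-0.032, -1,0.16,0.5,0,0,0,-0.048, -1,0.22,0.67,0,0,0,-0.065, -1,0.27,0.84,0,0,0,-0.081]'
python3 - <<'E'
from h import *; from lev import tb
for th in (.30,.34): p=tb(th,-15)[0];goal(p[0],-.5,p[1],th-.107)
print(arm.get_obs()['wrist_force'])
E
```

```text
clock: 13.05
eef_pos: [490.2, 129.6, 41.1]
orientation: [0.706, -0.704, -0.068, -0.039]
wrist_force: [-7.6, -3.0, 1.7]
finger_gap: 16.2
now die [-170.9   -0.2   41.1] tilt 0.152 yaw 0.04 roll -0.001 q [-0.25  0.86 -0.21  2.19  1.78  0.22 -0.54]
go [ 0.25  0.42 -0.03] [ 0.     0.002 -0.041]
now die [-170.9   -0.2   41.1] tilt 0.152 yaw 0.04 roll -0.001 q [-0.25  0.86 -0.21  2.19  1.78  0.22 -0.54]
go [ 0.38  0.83 -0.03] [ 0.     0.002 -0.081]
[-7.55056163 -3.04188909  1.65419566]
```

```bash
python3 -m creep '[-1,0.02,0.14,0,0,0,-0.014, -1,0.05,0.28,0,0,0,-0.028, -1,0.08,0.42,0,0,0,-0.041]'
python3 - <<'E'
from h import *; from lev import tb
f=viewer.camera('side')['frame']
a=cv2.resize(f[190:260,205:335],None,fx=6,fy=6,interpolation=cv2.INTER_CUBIC)
cv2.imwrite('pics/s6.png',cv2.convertScaleAbs(a,alpha=1.5))
for th in (.34,.38): p=tb(th,-17)[0];goal(p[0],-.5,p[1],th-.107)
print(arm.get_obs()['wrist_force'])
E
```

```text
clock: 13.42
eef_pos: [491.1, 129.5, 36.9]
orientation: [0.705, -0.702, -0.081, -0.054]
wrist_force: [-4.9, -0.4, 2.1]
finger_gap: 16.4
now die [-170.    -0.4   36.7] tilt 0.191 yaw 0.039 roll 0.001 q [-0.17  0.89 -0.35  2.22  1.92  0.35 -0.68]
go [ 0.14  0.42 -0.01] [-0.001  0.001 -0.042]
now die [-170.    -0.4   36.7] tilt 0.191 yaw 0.039 roll 0.001 q [-0.17  0.89 -0.35  2.22  1.92  0.35 -0.68]
go [ 0.26  0.83 -0.01] [-0.001  0.001 -0.082]
[-2.59754868 -0.75561351  1.91814229]
```

View pics/s6.png

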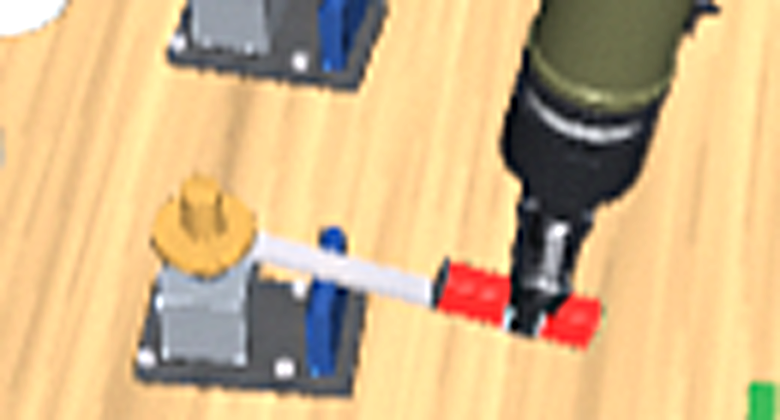

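The picture shows the collar slightly raised (knob top at row 172, was ~180), with the bar across the fulcrum and the tip still under the collar. I'll continue.

```bash
python3 -m creep '[-1,0.05,0.17,0,0,0,-0.017, -1,0.11,0.34,0,0,0,-0.034, -1,0.16,0.5,0,0,0,-0.05, -1,0.21,0.67,0,0,0,-0.066, -1,0.26,0.83,0,0,0,-0.082]'
python3 - <<'E'
from h import *; from lev import tb
for th in (.4,.42): p=tb(th,-17)[0];goal(p[0],-.5,p[1],th-.107)
print(arm.get_obs()['wrist_force'])
f=viewer.camera('side')['frame'];cv2.imwrite('pics/s7.png',f)
a,b=[cv2.imread('pics/side0.png') , f]
# vertical shift of the brass collar/knob by template match
g=lambda i:cv2.resize(cv2.inRange(cv2.cvtColor(i,cv2.COLOR_BGR2HSV),(12,120,60),(35,255,255)).astype(np.float32)[215:240,225:250],None,fx=1,fy=1)
for i in (a,b):
    m=g(i);ys,xs=np.nonzero(m>0);print(ys.min(),ys.max(),ys.mean(),xs.mean(),len(ys))
E
```

```text
clock: 14.1
eef_pos: [493.6, 129.5, 28.7]
orientation: [0.703, -0.698, -0.109, -0.081]
wrist_force: [-7.2, -1.2, 1.2]
finger_gap: 16.3
now die [-167.6   -0.4   28.7] tilt 0.269 yaw 0.04 roll 0.001 q [-0.11  0.94 -0.49  2.28  2.1   0.56 -0.86]
go [ 0.24  0.21 -0.01] [-0.001  0.002 -0.024]
now die [-167.6   -0.4   28.7] tilt 0.269 yaw 0.04 roll 0.001 q [-0.11  0.94 -0.49  2.28  2.1   0.56 -0.86]
go [ 0.3   0.41 -0.01] [-0.001  0.002 -0.044]
[-7.16110754 -1.23828066  1.20321725]
5 24 13.255924170616113 13.402843601895734 211
3 24 11.946188340807176 13.36322869955157 223
```

```bash
python3 -m creep '[-1,0.12,0.1,0,0,0,-0.012, -1,0.24,0.21,0,0,0,-0.024, -1,0.28,0.3,0,0,0,-0.035, -1,0.28,0.3,0,0,0,-0.035]'
cat > rise.py <<'E'
from h import *
f,*S=snap('side');a=cv2.imread('pics/side0.png')
up=lambda i:cv2.resize(i,None,fx=8,fy=8,interpolation=cv2.INTER_CUBIC)
A=up(a[216:236,228:250]); B=up(f[206:246,218:260]) 
m=cv2.matchTemplate(B,A,cv2.TM_CCOEFF_NORMED);_,v,_,l=cv2.minMaxLoc(m)
p=proj(np.array([D+[0,0,95],D+[0,0,105]]),*S)
dy=(l[1]-80)/8;print('shift px',(l[0]-80)/8,dy,'score',v,'rise mm',10*dy/(p[1]-p[0])[1], 'f',arm.get_obs()['wrist_force'])
cv2.imwrite('pics/last.png',cv2.convertScaleAbs(cv2.resize(f[190:260,205:335],None,fx=6,fy=6,interpolation=cv2.INTER_CUBIC),alpha=1.5))
E
python3 rise.py; python3 -c "
from h import *
goal(-165,-.5,26,.3)"
```

```text
clock: 14.65
eef_pos: [494.7, 129.5, 25.8]
orientation: [0.702, -0.697, -0.12, -0.091]
wrist_force: [-10.3, -0.6, -0.2]
finger_gap: 16.6
shift px -0.125 -1.75 score 0.8303447961807251 rise mm 8.155700819716794 f [-10.94460781  -1.07610583   0.84334403]
now die [-166.5   -0.5   25.7] tilt 0.298 yaw 0.041 roll 0.001 q [-0.1   0.96 -0.52  2.31  2.15  0.63 -0.91]
go [0.15 0.02 0.  ] [-0.002  0.003 -0.002]
```

```bash
python3 -m creep '[-1,-0.02,0.1,0,0,0,-0.01, -1,-0.04,0.2,0,0,0,-0.02, -1,-0.05,0.3,0,0,0,-0.028, -1,-0.05,0.33,0,0,0,-0.03, -1,-0.05,0.33,0,0,0,-0.03]'
python3 rise.py; python3 -c "
from h import *
goal(-165,-.5,26,.3)"
```

```text
clock: 15.32
eef_pos: [495.9, 129.5, 22.6]
orientation: [0.7, -0.695, -0.13, -0.102]
wrist_force: [-9.0, -0.8, 0.8]
finger_gap: 16.9
shift px -0.125 -2.125 score 0.8168628811836243 rise mm 9.903350995370392 f [-9.1451642  -0.57506665  1.03822144]
now die [-165.3   -0.5   22.6] tilt 0.329 yaw 0.041 roll 0.0 q [-0.09  0.98 -0.55  2.33  2.2   0.7  -0.96]
go [ 0.14 -0.31  0.  ] [-0.001  0.003  0.029]
```

View pics/last.png

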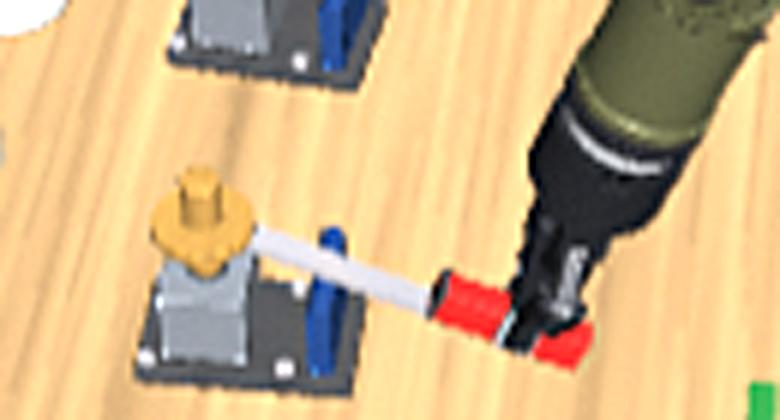

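The picture shows the punch up (knob top at row 166 vs 180 when home, about 10–11 mm). The bar lies across the fulcrum with its handle end near the bench. Releasing and backing out along the tool axis.

```bash
python3 -m creep '[1,0,0,0,0,0,0, 1,0,0,0,0,0,0, 1,0,0,0,0,0,0, 1,0,0,0,0,0,0, 1,0,0,0,0,0,0]'
python3 -m creep '[1,0,-1.5,0,0,0,0, 1,0,-3.5,0,0,0,0, 1,0,-6,0,0,0,0, 1,0,-9,0,0,0,0, 1,0,-12,0,0,0,0]'
python3 -m creep '[1,0,0,0,0,0,0, 1,0,0,0,0,0,0, 1,0,0,0,0,0,0]'
python3 rise.py
```

```text
clock: 16.0
eef_pos: [502.1, 129.9, 24.1]
orientation: [0.699, -0.694, -0.134, -0.107]
wrist_force: [-0.8, -0.5, 0.1]
finger_gap: 85.6
clock: 16.62
eef_pos: [460.8, 128.4, 138.6]
orientation: [0.699, -0.694, -0.134, -0.107]
wrist_force: [0.4, 0.2, 0.2]
finger_gap: 84.9
clock: 17.0
eef_pos: [461.7, 128.1, 136.4]
orientation: [0.699, -0.694, -0.133, -0.106]
wrist_force: [0.1, -0.2, 0.1]
finger_gap: 85.5
shift px -0.125 -2.125 score 0.8149130940437317 rise mm 9.903350995370392 f [ 0.38701977 -0.21303818 -0.35536392]
```

View pics/last.png

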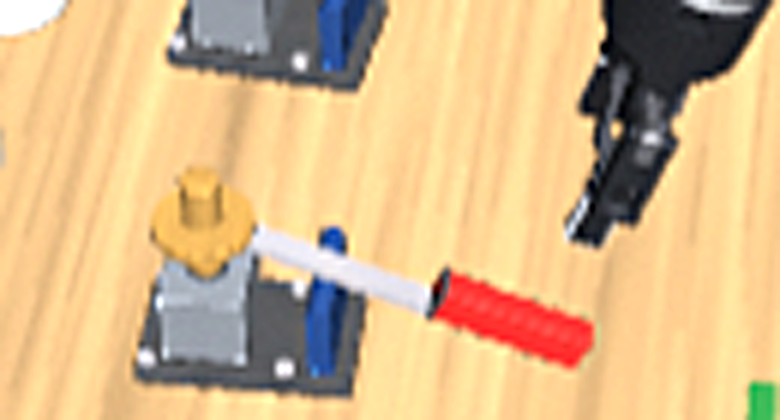

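The bar rests on the fulcrum exactly as it was left, the punch is still up, and the gripper is clear. A last numerical stillness check, then I'll hand in.

```bash
python3 -m creep '[1,0,0,0,0,0,0, 1,0,0,0,0,0,0, 1,0,0,0,0,0,0, 1,0,0,0,0,0,0]'; cp pics/last.png pics/a.png; python3 rise.py
python3 - <<'E'
import cv2
from rig import ticket
a,b=[cv2.imread(f'pics/{n}.png')[200:400,260:620] for n in('a','last')]
print('mean change',cv2.absdiff(a,b).mean(),'max',cv2.GaussianBlur(cv2.absdiff(a,b),(15,15),0).max())
print(ticket.hand_in())
E
```

```text
clock: 17.55
eef_pos: [461.8, 128.3, 137.1]
orientation: [0.699, -0.694, -0.134, -0.107]
wrist_force: [0.0, 0.5, -0.1]
finger_gap: 86.0
shift px -0.125 -2.125 score 0.814924418926239 rise mm 9.903350995370392 f [0.13103512 0.01163372 0.41948873]
mean change 1.2972824074074074 max 44
the job is handed in; nothing more can be done
None
```

I levered the brass punch up by about 10 mm with the red-handled bar, let go of the bar, backed the arm clear and handed the job in at about 17.6 s.

- **First try:** the arm could not follow the tilt near a wrist singularity, so the bar slid back from under the collar with the punch still home. It also turned about 0.1 rad in the grip. I measured it again, put it back under the collar and levered more slowly, which worked.
- **Punch:** image matching put the rise at 9.9 mm before and after release, good to about 1 mm (match score only 0.81). The knob's shift in the picture suggests about 11 mm.
- **Bar and arm:** in the last picture I viewed, the bar rests across the fulcrum where I left it. The wrist force is near zero and the gripper is clear.
- **Stillness check:** the mean picture change was 1.3 grey levels, but one spot in the bar crop changed by up to 44. I did not look into that, so stillness is not fully confirmed by it.
- **Not checked directly:** the bar-on-fulcrum force is only inferred from the small vertical wrist force. I did not measure the steel punch, but nothing went near it. While levering, the wrist also felt about 10 N along the bar, probably from friction or the stem.

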